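Lock the drip valves by feel and shut the reservoir lid

TASK

Shut the drip water off for the night: going from left to right, feel with the fingers each of the three push-push caps inside the open reservoir and make sure each valve is left locked shut (its cap slack under a light push). Then close the reservoir's lid fully and let go, without knocking over the spray bottle or the pots.

Things in the scene. Friction and masses are not known exactly. Their poses are not given: they have to be found in the camera images.
- reservoir: fixed rectangular grey drip-water reservoir with a flip lid, 150 (x) x 330 (y) x 165 mm high, walls 6 mm; origin at the centre of its underside, z up; its -x side, with three outlets, faces the robot, +y is the robot's left. A deck lies inside, 115 mm above the underside; three push-push valve caps stand on it in a row at x = -25, y = +100 (left), 0 (middle), -100 mm (right)
- cap_left: left push cap: black upright cylinder 46 mm across, 34 mm above the deck; origin at the centre of its flat top, which rests 149 mm above the reservoir's underside in both latch states. Slides straight down 24 mm to a stop. One push past 23 mm and release locks the valve shut, the next unlocks it, and so on; pushes under 18 mm change nothing. Starts in either state
- valve_left: fixed valve with hidden spring rod under the left cap: black collar 62 mm across, 5 mm high; origin on the cap's axis at the deck's top, 34 mm below the cap's top at rest. By touch: unlocked (open), the cap is stiff at once, about 5 N to move it at all, 9 to 10 N at the stop; locked (shut), it is slack, about 1 N over the first 13 mm, then 7 to 10 N
- cap_middle: middle push cap: black upright cylinder 46 mm across, 34 mm above the deck; origin at the centre of its flat top, which rests 149 mm above the reservoir's underside in both latch states. Slides straight down 24 mm to a stop. One push past 23 mm and release locks the valve shut, the next unlocks it, and so on; pushes under 18 mm change nothing. Starts in either state
- valve_middle: fixed valve with hidden spring rod under the middle cap: black collar 62 mm across, 5 mm high; origin on the cap's axis at the deck's top, 34 mm below the cap's top at rest. By touch: unlocked (open), the cap is stiff at once, about 5 N to move it at all, 9 to 10 N at the stop; locked (shut), it is slack, about 1 N over the first 13 mm, then 7 to 10 N
- cap_right: right push cap: black upright cylinder 46 mm across, 34 mm above the deck; origin at the centre of its flat top, which rests 149 mm above the reservoir's underside in both latch states. Slides straight down 24 mm to a stop. One push past 23 mm and release locks the valve shut, the next unlocks it, and so on; pushes under 18 mm change nothing. Starts in either state
- valve_right: fixed valve with hidden spring rod under the right cap: black collar 62 mm across, 5 mm high; origin on the cap's axis at the deck's top, 34 mm below the cap's top at rest. By touch: unlocked (open), the cap is stiff at once, about 5 N to move it at all, 9 to 10 N at the stop; locked (shut), it is slack, about 1 N over the first 13 mm, then 7 to 10 N
- lid (a joint): angle of the reservoir's flip lid: 0 = shut flat on the rim, pi/2 = upright, grows as it opens, stop at 1.85. It starts open between 1.6 and 1.8. A stiff friction hinge (about 0.18 N m) keeps it wherever it is left
- lid_hinge (a point): middle of the lid's hinge line, on the far (+x) top edge of the reservoir, 75 mm from its centre, at rim height; the hinge line runs along the reservoir's y
- lid_edge (a point): middle of the lid's free edge, half-way through its thickness, 150 mm from the hinge. The lid is a flat plate 150 x 330 x 8 mm, the hinge point lying in its lower (inner) face
- lid_handle (a point): tip of the lid's small knob, 35 mm above its outer (upper) face, in the middle of its width and 120 mm from the hinge; when the lid is open the knob points away from the robot
- spray_bottle: empty green spray bottle, 72 mm across, 207 mm high, standing to the left of the reservoir; origin at the centre of its underside; not to be handled
- plant_pot: white ceramic plant pot, 124 mm across, 110 mm high, standing to the right of the reservoir; origin at the centre of its underside; not to be handled
- small_pot: small terracotta pot, 80 mm across, 75 mm high, standing behind the reservoir; origin at the centre of its underside; not to be handled

How it is judged (in metres and radians):
On the way, in this order (a step that is already met when the one before it is completed fails the run):
1. the left cap is felt with the fingers (contact force between the fingers and cap_left above 0.6 N), for 0.04 s.
2. the middle cap is felt with the fingers (contact force between the fingers and cap_middle above 0.6 N), for 0.04 s.
3. the right cap is felt with the fingers (contact force between the fingers and cap_right above 0.6 N), for 0.04 s.
At the end, for the whole second after the job is handed in: All three valves are locked shut (the spring rod of the valve no longer bears on its cap: under 0.8 N between them, where an unlocked one bears with about 4 N), the lid is shut to within 0.06 rad and still (contact force between cap_left and valve_left below 0.8 N and contact force between cap_middle and valve_middle below 0.8 N and contact force between cap_right and valve_right below 0.8 N and value of joint lid below 0.06 rad and velocity of joint lid between -0.05 and 0.05 rad/s); the robot touches nothing.
It fails at once if the spray bottle or a pot is knocked over (tilted more than 0.6 rad) (angle between any of spray_bottle, plant_pot, small_pot's own z axis and vertical above 0.6 rad).
It also fails if it takes over 54 s, if anything falls off the work surface, if the arm or the gripper's body presses on something with over 40 N, if the wrist force passes 120 N, or if a joint passes its speed limit or range.

ROBOT

A 6-joint arm with a two-finger parallel gripper is mounted at the origin on the work surface. World frame = base frame: x ahead of the robot, y to its left, z up, the work surface at z = 0. Lengths are in m, angles in degrees, forces in N, time in s.
With the tool pointing down it reaches from about 0.15 to 0.775 m from the base axis. Payload 6.1 kg.
Tool frame: the origin (TCP) lies at the centre of the arm's flange, where the gripper is bolted on; the fingertips stand 173 mm ahead of it and the grasp point (between the pads) lies 155 mm ahead of it; z points along the fingers, y is the direction in which the jaws open and shut (so a half turn about z gives the same grasp; the last joint's range is limited). The gripper opens to 85 mm and grips with 20 to 120 N. Pads are 22 mm wide; open, the fingers measure 114 mm over their backs; the gripper's body (76 mm by 85 mm) begins 54 mm behind the grasp point. The pads swing forward as they close: fully open they stand 13 mm farther back than shut.
Start: joints at [74.485, 7.208, -2.269, 80.523, 0, 90], TCP at [0.14, 0.506, 0.405] pointing down, gripper open.
Joint ranges: [-155.77, 155.77], [-54.66, 111.73], [-72.52, 77.12], [-102.08, 115.82], [-83.92, 84.16], [-180, 180]. Speed limits (degrees/s): [136.94, 136.94, 172.46, 180, 180, 180].

INTERFACE

Orientations are given as [roll, pitch, yaw] about the fixed x, y, z axes, in that order (R = Rz(yaw) Ry(pitch) Rx(roll)).
In Python, from rig import manip gives the robot as it stands. The module is installed in compiled form; this text tells all that it offers.
- The arm moves only by the shell command python3 -m jog 'ROWS'. ROWS is JSON, a list of rows, each a list of 7 numbers: the shift along the tool's x, y, z in units of 4 cm (1.0 is 4 cm), then the turn, a rotation vector about the tool's x, y, z in units of 6 degrees (1.0 is 6 degrees), then the opening, from 0 (shut) to 1 (fully open). In form: [[x, y, z, wx, wy, wz, gripper], ...]. A call has exactly 10 rows; each row shifts and turns the commanded pose from where the row before left it, along the tool's axes as they then stand; what a row does not reach is not made up. A row lasts 1/12 s, in which the tool goes at most 41.7 mm and 7.16 degrees, less where a joint would pass 70% of its speed; a pose out of reach is approached as far as the arm can. A call with a number of a shift or a turn outside -1 to 1 is refused whole. A call with a gripper value outside its range is refused whole. The fingers move at their own pace and stop on an object; the grip force is fixed at half the most. Time passes only in rows, so rows that do not move let the fingers close, or fill a call up. It gives the time, the measured TCP pose, the force and the opening at its end, in the units of the state.
- manip.read_state(): the state, without advancing time (a new reading comes with each control period).
- manip.read_camera(name): name is "side" or "top"; returns a dict with "frame" (480x640x3 uint8, blue, green, red), "vfov" (degrees; the focal length in pixels is half the picture's height over the tangent of half this angle, whatever the lens; pixels are square), "cx", "cy" (the principal point, pixels), "world_to_cam" (4x4, takes a point from world to camera coordinates). Camera axes: x right, y up, looking along -z (the intrinsics and any distortion apply to the point x, -y, -z); pixel columns grow to the right and rows downward; lengths in m; the calibration is good to about 2 mm. A picture is of the moment at which its call begins. There is no depth.
- manip.finish_job(): hands the job in, once; it reports no verdict.
The state is a dict: "t": time; "joint_pos": joint angles; "dq": joint speeds; "joint_efforts": joint torques, N m; "position": TCP position; "tcp_rot": TCP orientation; "wrist_force": force on the tool from outside, world axes, zero at the start; "moment": the same for the moment, N m; "width": finger opening in m.
Only numpy, scipy, OpenCV 4.12 (cv2) and the standard library are available. Lean on these libraries where they do the work, as an engineer would, in place of code of your own. Each camera call takes 0.05 s, during which the arm holds its last target. There are 200 camera calls.

## Working session

There is one attempt and no reset: what is moved stays moved. The work goes in short steps, Python scripts to look and compute and a shell command to move; the robot and the scene stay as the last step left them, time stands still between calls to the robot, and variables do not carry over. Pictures are saved under pics/ and viewed, about 8 in all and at most 12, crops included, and the job is handed in when it is done.

```bash
mkdir -p pics
python3 - <<'E'
from rig import manip
import cv2,numpy as np
for n in("top","side"):
    c=manip.read_camera(n); cv2.imwrite(f"pics/{n}0.png",c["frame"])
    print(n,c["vfov"],c["cx"],c["cy"],np.round(c["world_to_cam"],4).tolist(),[k for k in c])
print(manip.read_state())
E
```

```text
top 55.151543579554165 320.596013834433 234.95173374181553 [[-0.0074, -0.9998, -0.0159, 0.057], [0.9989, -0.0082, 0.0459, -0.5799], [-0.046, -0.0156, 0.9988, -1.0014], [0.0, 0.0, 0.0, 1.0]] ['frame', 'vfov', 'cx', 'cy', 'world_to_cam']
side 47.131824575548265 319.9892968431654 238.1746486239131 [[0.9791, -0.2034, -0.0074, -0.5594], [0.155, 0.7218, 0.6745, -0.2139], [-0.1319, -0.6616, 0.7382, -1.0863], [0.0, 0.0, 0.0, 1.0]] ['frame', 'vfov', 'cx', 'cy', 'world_to_cam']
{'t': 0.1, 'joint_pos': array([ 7.44833817e+01,  7.24006659e+00, -2.32230987e+00,  8.05239230e+01,
       -3.02556055e-04,  9.00007604e+01]), 'dq': array([-0.06734579, -0.09563305,  0.21844617, -0.07186672, -0.02191225,
       -0.0365018 ]), 'joint_efforts': array([ 5.61691686e-04, -4.36902881e+01,  3.53606522e+01,  1.36255668e-02,
        6.50533912e-05,  1.22560172e-05]), 'position': array([0.14041583, 0.50575103, 0.40397201]), 'tcp_rot': array([-1.79913701e+02,  3.03701016e-04,  1.64482622e+02]), 'wrist_force': array([-0.1884615 , -0.32173042,  0.09368333]), 'moment': array([ 0.01469087, -0.0100352 , -0.003051  ]), 'width': 0.08564528238671693}
```

View pics/top0.png

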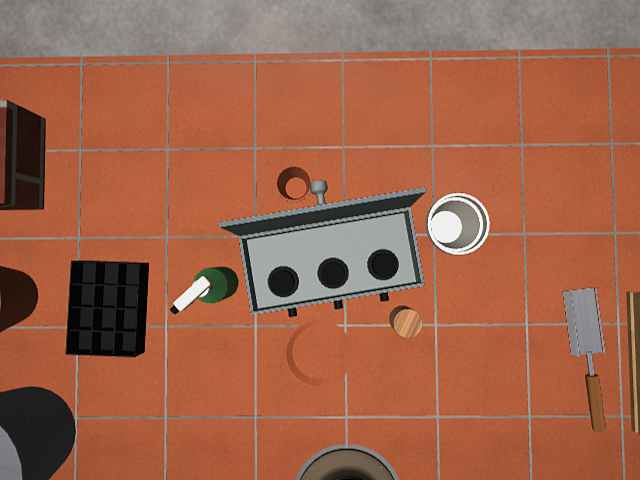

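View pics/side0.png

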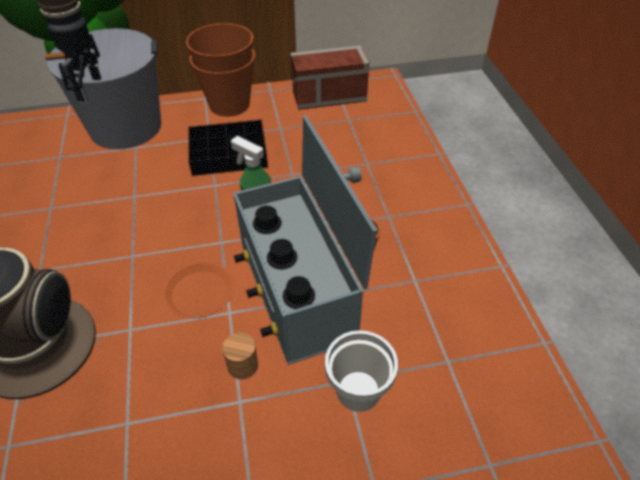

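The top view shows the reservoir turned about 10°. The caps are at about (283,282), (332,273) and (383,265) px, with the knob at (319,186). The bottle is at (213,285), the small pot at (294,184) and the plant pot at (458,224). In the side view the caps are at about (267,214), (282,247) and (299,288).

```bash
cat > h.py <<'E'
from rig import manip
import cv2,numpy as np
def ray(c,u,v):
    f=240/np.tan(np.radians(c["vfov"]/2)); T=np.array(c["world_to_cam"]);R=T[:3,:3]
    d=R.T@np.array([(u-c["cx"])/f,-(v-c["cy"])/f,-1.]); return -R.T@T[:3,3],d/np.linalg.norm(d)
def plane(c,u,v,z):
    o,d=ray(c,u,v); return o+d*(z-o[2])/d[2]
def tri(r1,r2):
    (a,d),(b,e)=r1,r2; s,t=np.linalg.lstsq(np.c_[d,-e],b-a,rcond=None)[0]
    return (a+s*d+b+t*e)/2,np.linalg.norm(a+s*d-b-t*e)
def proj(c,p):
    f=240/np.tan(np.radians(c["vfov"]/2)); q=np.array(c["world_to_cam"])@np.r_[p,1]; return c["cx"]-f*q[0]/q[2],c["cy"]+f*q[1]/q[2]
E
python3 - <<'E'
from h import *
C={n:manip.read_camera(n) for n in("top","side")}
rs={}
for n,b in(("top",(230,170,450,330)),("side",(225,110,385,370))):
    f=C[n]["frame"]; x0,y0,x1,y1=b
    m=(f.max(2)<60).astype(np.uint8)
    m2=np.zeros_like(m);m2[y0:y1,x0:x1]=m[y0:y1,x0:x1]
    k,l,s,ce=cv2.connectedComponentsWithStats(m2)
    for i in range(1,k):
        if s[i,4]>150: print(n,s[i],ce[i].round(1),(plane(C[n],*ce[i],.13)).round(4))
a=cv2.resize(C["top"]["frame"][170:330,225:435],None,fx=3.8,fy=3.8,interpolation=2)
b=cv2.resize(C["side"]["frame"][110:360,225:385],None,fx=2.4,fy=2.4,interpolation=2)
a=cv2.convertScaleAbs(a,alpha=2);b=cv2.convertScaleAbs(b,alpha=2)
cv2.imwrite("pics/a.png",a);cv2.imwrite("pics/b.png",b)
E
```

```text
top [ 230  193  194   43 2087] [324.4 214.8] [0.6144 0.043  0.13  ]
top [242 225 179  86 575] [298.8 279.6] [0.4883 0.0938 0.13  ]
top [367 250  31  30 729] [382.6 264.3] [ 0.5169 -0.0695  0.13  ]
top [318 258  30  30 723] [332.7 272.7] [0.5012 0.0277 0.13  ]
top [268 267  31  30 729] [282.9 281.3] [0.4852 0.1248 0.13  ]
top [230 269   8  27 160] [232.9 281.9] [0.4847 0.2226 0.13  ]
side [ 225  121   42   51 1163] [242.5 143. ] [0.4649 0.3888 0.13  ]
side [ 304  124   69  161 3614] [337.2 206.6] [0.6365 0.1306 0.13  ]
side [298 184  58 105 480] [327.  237.8] [0.5967 0.0476 0.13  ]
side [254 206  27  28 564] [266.3 220. ] [0.4847 0.1227 0.13  ]
side [238 212  52 144 595] [268.9 296.9] [ 0.462  -0.0728  0.13  ]
side [268 240  29  29 642] [281.4 254.4] [0.5004 0.0236 0.13  ]
side [283 277  31  31 719] [298.1 292.6] [ 0.5159 -0.0743  0.13  ]
```

View pics/a.png

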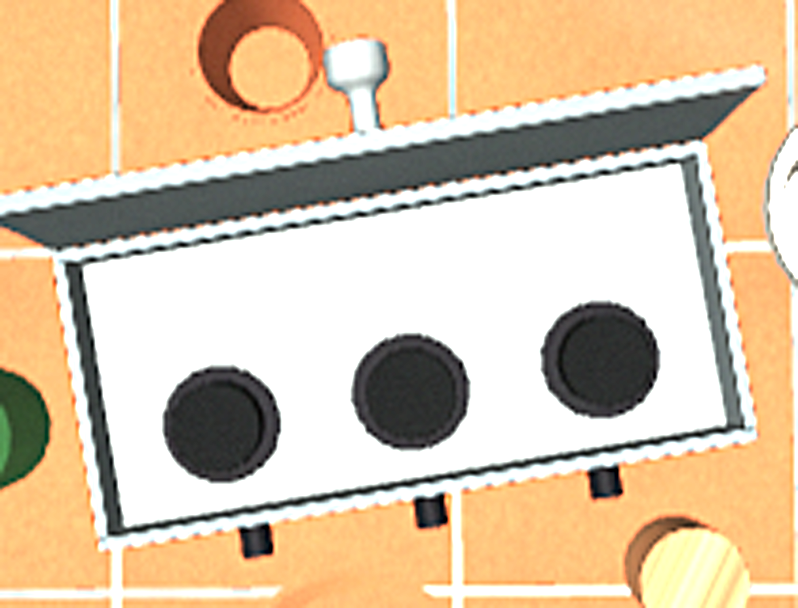

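View pics/b.png

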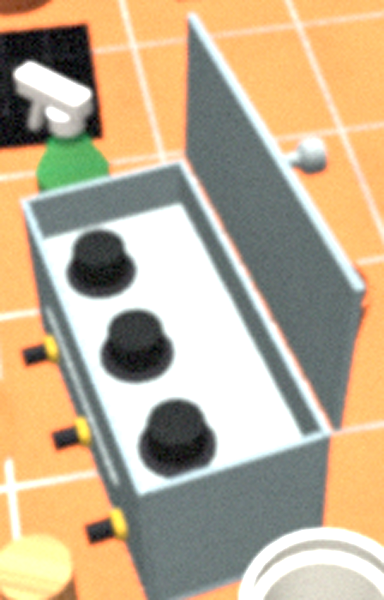

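```bash
python3 -m jog '[[0,0,0,0,0,1,0],[0,0,0,0,0,1,0],[0,0,0,0,0,1,0],[0,0,0,0,0,1,0],[0,0,0,0,0,1,0],[0,0,0,0,0,1,0],[0,0,0,0,0,1,0],[0,0,0,0,0,1,0],[0,0,0,0,0,1,0],[0,0,0,0,0,1,0]]'
python3 -m jog '[[0,0,0,0,0,0.87,0],[-1,0,0,0,0,0,0],[-1,0,0,0,0,0,0],[-1,0,0,0,0,0,0],[-1,0,0,0,0,0,0],[-1,0,0,0,0,0,0],[-1,0,0,0,0,0,0],[-1,0,0,0,0,0,0],[-1,0,0,0,0,0,0],[-0.5,0,0,0,0,0,0]]'
```

```text
t: 1.03
position: [0.1404, 0.5058, 0.4045]
tcp_rot: [-180.0, 0.0, 104.2]
wrist_force: [-0.7, -0.6, 0.0]
width: 0.0003
t: 1.87
position: [0.1942, 0.1672, 0.4047]
tcp_rot: [180.0, 0.0, 99.2]
wrist_force: [-0.1, -0.1, 0.3]
width: -0.0002
```

```bash
python3 -m jog '[[-1,0,0,0,0,0,0],[-1,0,0,0,0,0,0],[-0.2,0.9,0,0,0,0,0],[0,1,0,0,0,0,0],[0,1,0,0,0,0,0],[0,1,0,0,0,0,0],[0,1,0,0,0,0,0],[0,1,0,0,0,0,0],[0,1,0,0,0,0,0],[0,0.1,0,0,0,0,0]]'
python3 -m jog '[[0,0,1,0,0,0,0],[0,0,0.6,0,0,0,0],[0,0,0,0,0,0,0],[0,0,0,0,0,0,0],[0,0,0,0,0,0,0],[0,0,0,0,0,0,0],[0,0,0,0,0,0,0],[0,0,0,0,0,0,0],[0,0,0,0,0,0,0],[0,0,0,0,0,0,0]]'
python3 - <<'E'
from h import *
s=manip.read_state();print(s["position"],s["wrist_force"])
for n in("top","side"):
    c=manip.read_camera(n);cv2.imwrite(f"pics/{n}1.png",c["frame"])
    if n=="side":cv2.imwrite("pics/c.png",cv2.resize(c["frame"][100:320,190:400],None,fx=2.5,fy=2.5))
E
```

```text
t: 2.7
position: [0.4905, 0.1353, 0.4021]
tcp_rot: [-179.9, 0.0, 99.2]
wrist_force: [-1.3, 0.1, -0.4]
width: 0.0001
t: 3.53
position: [0.4852, 0.1346, 0.3413]
tcp_rot: [179.9, -0.0, 99.3]
wrist_force: [0.2, 0.5, 0.4]
width: -0.0
[0.48520023 0.13455002 0.34127424] [0.21302782 0.4797676  0.36130818]
```

View pics/c.png

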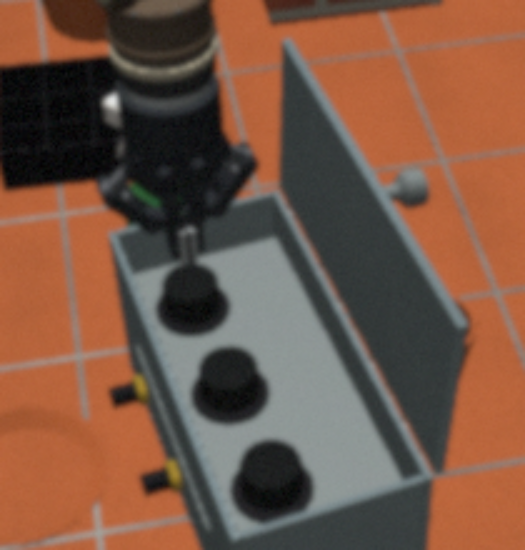

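```bash
python3 -m jog '[[-0.22,0,0,0,0,0,0],[0,0,0.1,0,0,0,0],[0,0,0.1,0,0,0,0],[0,0,0.1,0,0,0,0],[0,0,0.1,0,0,0,0],[0,0,0.1,0,0,0,0],[0,0,0.1,0,0,0,0],[0,0,0.08,0,0,0,0],[0,0,0,0,0,0,0],[0,0,0,0,0,0,0]]'
```

```text
t: 4.47
position: [0.4865, 0.1259, 0.3134]
tcp_rot: [-180.0, 0.0, 99.3]
wrist_force: [-0.4, -0.3, 1.5]
width: 0.0001
```

```bash
python3 -m jog '[[0,0,0.08,0,0,0,0],[0,0,0,0,0,0,0],[0,0,0,0,0,0,0],[0,0,0,0,0,0,0],[0,0,0,0,0,0,0],[0,0,0,0,0,0,0],[0,0,0,0,0,0,0],[0,0,0,0,0,0,0],[0,0,0,0,0,0,0],[0,0,0,0,0,0,0]]'
python3 - <<'E'
from h import *
for i in range(4):
    c=manip.read_camera("top");s=manip.read_state();print(s["position"],s["wrist_force"])
cv2.imwrite("pics/top2.png",c["frame"])
E
```

```text
t: 5.3
position: [0.4866, 0.1259, 0.3103]
tcp_rot: [180.0, -0.0, 99.3]
wrist_force: [-0.1, 0.5, 1.5]
width: 0.0005
[0.48664909 0.12587788 0.3103532 ] [0.56130944 0.19810545 0.1651578 ]
[0.486624   0.12585111 0.31036842] [0.01853563 0.22115716 0.29099539]
[0.48660851 0.12584872 0.31034039] [0.44338823 0.65743109 0.3394597 ]
[0.48661991 0.12584159 0.31033201] [0.51678625 0.06318591 0.99817823]
```

```bash
python3 -m jog '[[0,0,0.05,0,0,0,0],[0,0,0.05,0,0,0,0],[0,0,0,0,0,0,0],[0,0,0,0,0,0,0],[0,0,0,0,0,0,0],[0,0,0,0,0,0,0],[0,0,0,0,0,0,0],[0,0,0,0,0,0,0],[0,0,0,0,0,0,0],[0,0,0,0,0,0,0]]'
python3 - <<'E'
from h import *
for i in range(4):
    c=manip.read_camera("side");s=manip.read_state();print(s["position"],s["wrist_force"])
cv2.imwrite("pics/d.png",cv2.convertScaleAbs(cv2.resize(c["frame"][180:240,230:310],None,fx=6,fy=6,interpolation=2),alpha=2))
E
```

```text
t: 6.33
position: [0.4865, 0.1258, 0.307]
tcp_rot: [179.9, -0.0, 99.3]
wrist_force: [-2.2, 0.1, 6.9]
width: -0.0002
[0.48655229 0.12582884 0.30703828] [-1.44478652 -0.01598225  5.97683616]
[0.48654588 0.12580653 0.30701858] [-1.15479443 -0.75833031  7.42166149]
[0.48654739 0.12583773 0.30702603] [-1.56648226  0.16673905  6.31545374]
[0.48654661 0.12582312 0.30702115] [-0.96879828  0.49535543  5.72265275]
```

View pics/d.png

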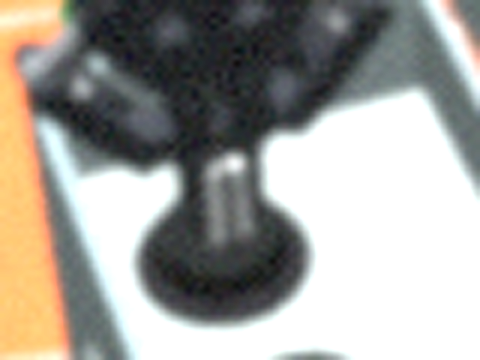

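The fingertips sit on the left cap, which is pressed well down (tip at about (268,221) px). It gave about 1 N to 12 mm, then about 6.5 N at 15 mm, so the left valve is locked. I'll move to the middle cap.

```bash
python3 -m jog '[[0,0,-0.5,0,0,0,0],[0,0,-0.4,0,0,0,0],[0,0,0,0,0,0,0],[-0.8,0,0,0,0,0,0],[-0.8,0,0,0,0,0,0],[-0.8,0,0,0,0,0,0],[-0.1,0,0,0,0,0,0],[0,0,0,0,0,0,0],[0,0,0,0,0,0,0],[0,0,0,0,0,0,0]]'
python3 -m jog '[[0,0,0.1,0,0,0,0],[0,0,0.1,0,0,0,0],[0,0,0.1,0,0,0,0],[0,0,0.1,0,0,0,0],[0,0,0.1,0,0,0,0],[0,0,0.1,0,0,0,0],[0,0,0.1,0,0,0,0],[0,0,0.08,0,0,0,0],[0,0,0,0,0,0,0],[0,0,0,0,0,0,0]]'
python3 - <<'E'
from h import *
for i in range(3):
    c=manip.read_camera("side");s=manip.read_state();print(s["position"],s["wrist_force"])
E
```

```text
t: 7.37
position: [0.5025, 0.0277, 0.3418]
tcp_rot: [-180.0, -0.0, 99.3]
wrist_force: [-0.1, 0.3, 0.3]
width: -0.0002
t: 8.2
position: [0.5026, 0.0271, 0.311]
tcp_rot: [-180.0, -0.0, 99.3]
wrist_force: [-0.7, 0.6, 1.4]
width: 0.0001
[0.50265807 0.02710913 0.31120931] [-0.3042928   0.15886677  0.27775242]
[0.50267228 0.02712497 0.31125253] [-1.0867435   0.87386825  0.9698973 ]
[0.50269322 0.02711628 0.31132549] [-0.41797641  0.72782398  0.73711875]
```

```bash
python3 -m jog '[[0,0,0.06,0,0,0,0],[0,0,0.06,0,0,0,0],[0,0,0,0,0,0,0],[0,0,0,0,0,0,0],[0,0,0,0,0,0,0],[0,0,0,0,0,0,0],[0,0,0,0,0,0,0],[0,0,0,0,0,0,0],[0,0,0,0,0,0,0],[0,0,0,0,0,0,0]]'
python3 -m jog '[[0,0,-0.5,0,0,0,0],[0,0,-0.4,0,0,0,0],[0,0,0,0,0,0,0],[-0.8,0,0,0,0,0,0],[-0.8,0,0,0,0,0,0],[-0.8,0,0,0,0,0,0],[-0.1,-0.05,0,0,0,0,0],[0,0,0,0,0,0,0],[0,0,0,0,0,0,0],[0,0,0,0,0,0,0]]'
python3 -m jog '[[0,0,0.1,0,0,0,0],[0,0,0.1,0,0,0,0],[0,0,0.1,0,0,0,0],[0,0,0.1,0,0,0,0],[0,0,0.1,0,0,0,0],[0,0,0.1,0,0,0,0],[0,0,0.1,0,0,0,0],[0,0,0.08,0,0,0,0],[0,0,0,0,0,0,0],[0,0,0,0,0,0,0]]'
python3 - <<'E'
from h import *
for i in range(3):
    c=manip.read_camera("side");s=manip.read_state();print(s["position"],s["wrist_force"])
cv2.imwrite("pics/side3.png",c["frame"])
E
```

```text
t: 9.18
position: [0.5027, 0.0271, 0.3071]
tcp_rot: [179.9, 0.0, 99.3]
wrist_force: [-2.4, 1.1, 6.9]
width: -0.0001
t: 10.02
position: [0.5166, -0.0712, 0.3419]
tcp_rot: [-180.0, -0.0, 99.3]
wrist_force: [-0.7, -0.2, -0.1]
width: 0.0001
t: 10.85
position: [0.5167, -0.0716, 0.3115]
tcp_rot: [180.0, -0.0, 99.3]
wrist_force: [-2.3, 1.7, 6.5]
width: -0.0
[ 0.51664826 -0.07159282  0.31155577] [-2.93660741  1.28923224  4.78932296]
[ 0.51663844 -0.07160511  0.31160527] [-2.06477519  1.33374203  6.46787961]
[ 0.51663858 -0.07159477  0.31160426] [-1.83099824  2.1777768   5.61764158]
```

The middle valve is locked too: about 1 N at 11 mm and 7 N at 15 mm. The right cap is stiff, about 6 N at 10.5 mm, so it is unlocked. I'll push it through to the stop.

```bash
python3 -m jog '[[0,0,0.1,0,0,0,0],[0,0,0.1,0,0,0,0],[0,0,0.1,0,0,0,0],[0,0,0.05,0,0,0,0],[0,0,0,0,0,0,0],[0,0,0,0,0,0,0],[0,0,0,0,0,0,0],[0,0,0,0,0,0,0],[0,0,0,0,0,0,0],[0,0,0,0,0,0,0]]'
```

```text
t: 11.83
position: [0.5166, -0.0716, 0.2984]
tcp_rot: [179.9, -0.0, 99.3]
wrist_force: [-4.8, 2.3, 11.3]
width: 0.0002
```

```bash
python3 -m jog '[[0,0,0.04,0,0,0,0],[0,0,0.03,0,0,0,0],[0,0,0,0,0,0,0],[0,0,0,0,0,0,0],[0,0,0,0,0,0,0],[0,0,0,0,0,0,0],[0,0,0,0,0,0,0],[0,0,0,0,0,0,0],[0,0,0,0,0,0,0],[0,0,0,0,0,0,0]]'
```

```text
t: 12.67
position: [0.5163, -0.0715, 0.2983]
tcp_rot: [179.8, 0.0, 99.3]
wrist_force: [-11.3, 3.0, 28.1]
width: -0.0001
```

Stop reached: the force rose to 28 N with no further travel. I'll release and feel the cap again.

```bash
python3 -m jog '[[0,0,-0.3,0,0,0,0],[0,0,-0.5,0,0,0,0],[0,0,-0.4,0,0,0,0],[0,0,0,0,0,0,0],[0,0,0,0,0,0,0],[0,0,0,0,0,0,0],[0,0,0,0,0,0,0],[0,0,0,0,0,0,0],[0,0,0,0,0,0,0],[0,0,0,0,0,0,0]]'
python3 -m jog '[[0,0,0.1,0,0,0,0],[0,0,0.1,0,0,0,0],[0,0,0.1,0,0,0,0],[0,0,0.1,0,0,0,0],[0,0,0.1,0,0,0,0],[0,0,0.1,0,0,0,0],[0,0,0.1,0,0,0,0],[0,0,0.08,0,0,0,0],[0,0,0,0,0,0,0],[0,0,0,0,0,0,0]]'
python3 - <<'E'
from h import *
for i in range(3):
    c=manip.read_camera("side");s=manip.read_state();print(s["position"],s["wrist_force"])
E
```

```text
t: 13.5
position: [0.5167, -0.0719, 0.3417]
tcp_rot: [-179.9, -0.0, 99.3]
wrist_force: [-0.6, 0.8, -0.0]
width: 0.0001
t: 14.33
position: [0.5168, -0.0719, 0.311]
tcp_rot: [-180.0, -0.0, 99.3]
wrist_force: [-0.6, 0.0, 1.5]
width: 0.0001
[ 0.51675298 -0.07186045  0.31118593] [-1.78206672e+00  4.14108035e-04  9.57495748e-01]
[ 0.51679067 -0.07186409  0.31128742] [-0.79156479 -0.84515233  0.42498637]
[ 0.51680022 -0.07185834  0.3113332 ] [-0.11321072 -0.54983253  1.03877455]
```

The right cap now gives about 1 N at 11 mm, so all three valves are locked. Next is the lid: up and over, coming down behind it on the right of the knob.

```bash
python3 -m jog '[[0,0,-0.8,0,0,0,0],[0,0,-0.9,0,0,0,0],[0,0,-0.9,0,0,0,0],[0,0,-0.9,0,0,0,0],[0,0,-0.9,0,0,0,0],[0,0,-0.8,0,0,0,0],[0.5,0,0,0,0,0,0],[0.5,0,0,0,0,0,0],[0,0,0,0,0,0,0],[0,0,0,0,0,0,0]]'
python3 -m jog '[[0,0.9,0,0,0,0,0],[0,0.9,0,0,0,0,0],[0,0.9,0,0,0,0,0],[0,0.9,0,0,0,0,0],[0,0.9,0,0,0,0,0],[0,0,0,0,0,0,0],[0,0,0,0,0,0,0],[0,0,0,0,0,0,0],[0,0,0,0,0,0,0],[0,0,0,0,0,0,0]]'
python3 - <<'E'
from h import *
c=manip.read_camera("side");s=manip.read_state();print(s["position"],s["wrist_force"])
cv2.imwrite("pics/e.png",cv2.resize(c["frame"][60:300,190:430],None,fx=2.3,fy=2.3))
E
```

```text
t: 15.32
position: [0.5103, -0.0318, 0.5194]
tcp_rot: [180.0, 0.0, 99.4]
wrist_force: [0.3, -0.1, -0.0]
width: 0.0
t: 16.15
position: [0.6862, -0.0039, 0.5213]
tcp_rot: [179.9, 0.0, 99.2]
wrist_force: [-1.0, 0.1, 0.4]
width: 0.0001
[ 0.68614757 -0.00379261  0.52154497] [-0.188303   -0.35295133  0.87519523]
```

View pics/e.png

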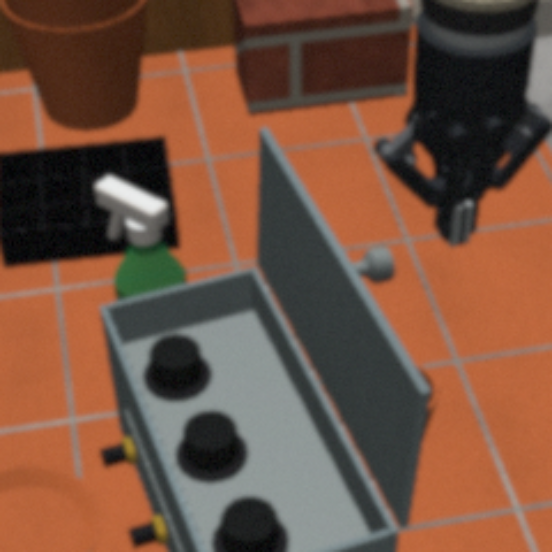

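```bash
python3 -m jog '[[0,0,0.6,0,0,0,0],[0,0,0.6,0,0,0,0],[0,0,0.6,0,0,0,0],[0,0,0,0,0,0,0],[0,-0.3,0,0,0,0,0],[0,-0.3,0,0,0,0,0],[0,-0.3,0,0,0,0,0],[0,-0.3,0,0,0,0,0],[0,-0.25,0,0,0,0,0],[0,0,0,0,0,0,0]]'
python3 -m jog '[[0,-0.17,0,0,0,0,0],[0,-0.17,0.01,0,0,0,0],[0,-0.18,0.02,0,0,0,0],[0,-0.18,0.02,0,0,0,0],[0,-0.18,0.04,0,0,0,0],[0,-0.18,0.05,0,0,0,0],[0,-0.17,0.06,0,0,0,0],[0,-0.17,0.07,0,0,0,0],[0,0,0,0,0,0,0],[0,0,0,0,0,0,0]]'
python3 - <<'E'
from h import *
c=manip.read_camera("side");s=manip.read_state();print(s["position"],s["wrist_force"])
cv2.imwrite("pics/f.png",cv2.resize(c["frame"][60:300,190:430],None,fx=2.3,fy=2.3))
E
```

```text
t: 17.03
position: [0.6286, -0.013, 0.4512]
tcp_rot: [179.8, 0.1, 99.2]
wrist_force: [-0.2, -0.0, 0.7]
width: 0.0
t: 17.87
position: [0.575, -0.0218, 0.4359]
tcp_rot: [-179.9, -0.0, 99.3]
wrist_force: [0.1, 0.2, 0.9]
width: -0.0001
[ 0.57531381 -0.02182547  0.43594679] [-0.64355244  2.04054898 -0.1330144 ]
```

View pics/f.png

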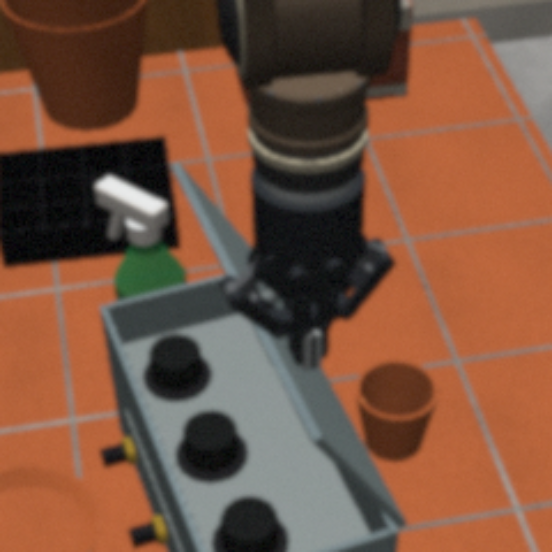

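The lid is at about 60° and the fingertips are on its outer face near the middle. I'll keep following the arc down.

```bash
python3 -m jog '[[0,-0.2,0.12,0,0,0,0],[0,-0.2,0.12,0,0,0,0],[0,-0.2,0.14,0,0,0,0],[0,-0.18,0.18,0,0,0,0],[0,-0.16,0.18,0,0,0,0],[0,-0.14,0.2,0,0,0,0],[0,-0.12,0.2,0,0,0,0],[0,-0.1,0.22,0,0,0,0],[0,-0.1,0.22,0,0,0,0],[0,0,0,0,0,0,0]]'
python3 -m jog '[[0,-0.04,0.15,0,0,0,0],[0,-0.04,0.15,0,0,0,0],[0,-0.03,0.12,0,0,0,0],[0,0,0.1,0,0,0,0],[0,0,0.08,0,0,0,0],[0,0,0,0,0,0,0],[0,0,0,0,0,0,0],[0,0,0,0,0,0,0],[0,0,0,0,0,0,0],[0,0,0,0,0,0,0]]'
```

```text
t: 18.75
position: [0.5197, -0.0308, 0.3715]
tcp_rot: [-179.8, -0.0, 99.3]
wrist_force: [-0.6, 0.8, 0.0]
width: -0.0002
t: 19.58
position: [0.516, -0.0315, 0.3493]
tcp_rot: [180.0, 0.0, 99.3]
wrist_force: [-0.2, 0.3, -0.7]
width: -0.0003
```

```bash
python3 -m jog '[[0,0,0.05,0,0,0,0],[0,0,0.05,0,0,0,0],[0,0,0.03,0,0,0,0],[0,0,0,0,0,0,0],[0,0,0,0,0,0,0],[0,0,0,0,0,0,0],[0,0,0,0,0,0,0],[0,0,0,0,0,0,0],[0,0,0,0,0,0,0],[0,0,0,0,0,0,0]]'
python3 - <<'E'
from h import *
s=manip.read_state();print(s["position"],s["wrist_force"])
E
```

```text
t: 20.42
position: [0.5157, -0.0315, 0.3468]
tcp_rot: [179.8, 0.0, 99.3]
wrist_force: [-5.1, 0.2, 17.6]
width: 0.0001
[ 0.5156592  -0.03147776  0.34676547] [-5.0519155   0.17501905 17.62448598]
```

Seated: 17.6 N with the tip at about 0.174 m. I'll lift away and check.

```bash
python3 -m jog '[[0,0,-0.5,0,0,0,0],[0,0,-0.9,0,0,0,0],[0,0,-0.9,0,0,0,0],[0,0,-0.9,0,0,0,0],[0,-0.9,0,0,0,0,0],[0,-0.9,0,0,0,0,0],[0,-0.9,0,0,0,0,0],[0,-0.9,0,0,0,0,0],[0,0,0,0,0,0,0],[0,0,0,0,0,0,0]]'
python3 - <<'E'
from h import *
c=manip.read_camera("side");s=manip.read_state();print(s["position"],s["wrist_force"],s["dq"].round(2))
cv2.imwrite("pics/g.png",c["frame"])
E
```

```text
t: 21.25
position: [0.3723, -0.0548, 0.4727]
tcp_rot: [179.9, 0.0, 99.2]
wrist_force: [0.8, -0.4, -0.4]
width: 0.0004
[ 0.3735136  -0.0547391   0.47235145] [ 0.45767648 -0.32469077 -0.42004296] [ 0.43  2.22  0.98 -0.33 -0.02  0.02]
```

View pics/g.png

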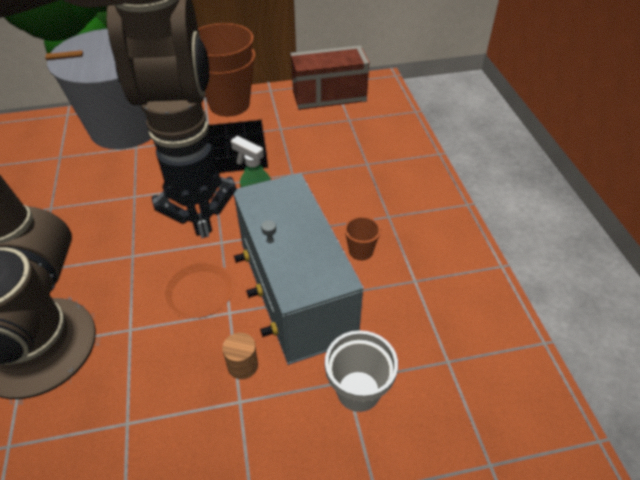

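The lid lies flat on the rim (knob at (268,230) px), the bottle and both pots are standing, and the arm is clear. I'm handing in.

```bash
python3 -c "
from rig import manip
print(manip.finish_job())"
```

```text
the job is handed in; nothing more can be done
None
```

All three valves are locked shut and the reservoir lid is closed. I handed the job in at about 21 s of the 54 s allowed; no verdict was reported.

- **Left and middle caps:** I felt them in order, and both were already locked. Each gave about 1 N down to 11–12 mm, then about 7 N at 15 mm.
- **Right cap:** it was unlocked, at about 6 N at 10.5 mm. I pushed it to its stop (28 N, no further travel) and released it. On a second feel it gave about 1 N at 11 mm, so it is now locked.
- **Lid:** I swung it shut from behind with the closed fingers and pressed it onto the rim. It held 17.6 N with the fingertips at about 0.174 m, against 0.173 m expected for a shut lid.
- **Final picture:** the lid is flat, the bottle and both pots are upright, and the arm is clear. The wrist force was about zero.

No check failed or disagreed. The light-push readings are noisy by about 0.5 N, but the gap between slack and stiff was clear.

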